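# Clamp the die block to the ratchet's set torque

## Robot

A 6-joint arm with a two-finger parallel gripper is mounted at the origin on the work surface. World frame = base frame: x ahead of the robot, y to its left, z up, the work surface at z = 0. Lengths are in m, angles in rad, forces in N, time in s.
With the tool pointing down it reaches from about 0.35 to 0.975 m from the base axis. Payload 4.9 kg.
Tool frame: the origin (TCP) lies on the mounting face of the last link; the fingertips stand 173 mm ahead of it and the grasp point (between the pads) lies 155 mm ahead of it (tcp_to_grasp is the distance from the TCP to the grasp point, in m); z points along the fingers, y is the line along which they close (so a half turn about z gives the same grasp; the last joint's range is limited). The gripper opens to 85 mm and grips with 20 to 120 N. Pads are 22 mm wide; open, the fingers measure 114 mm over their backs; the gripper's body (76 mm by 85 mm) begins 54 mm behind the grasp point. The pads swing forward as they close: fully open they stand 13 mm farther back than shut.
Start: joints at [-1.22, 0.053, 1.613, -0, 1.476, -0.119], TCP at [0.283, -0.557, 0.405] pointing down, gripper open.
Joint ranges: [-3.01, 3.01], [-1.01, 2.22], [0.06, 2.58], [-1.02, 4.17], [0.09, 2.62], [-3.14, 3.14]. Speed limits (rad/s): [2.57, 2.57, 3.14, 3.14, 3.14, 3.14].

## Interface

Orientations are given as a rotation vector (axis times angle).
In Python, from station import get_obs, get_image, calibration, finish_job, tcp_to_grasp gives the robot as it stands. The module is installed in compiled form; this text tells all that it offers.
- The arm moves only by the tool arm_command, never from a script. Its argument "plan" is a list that holds one entry, the list of rows, each a list of 6 numbers: the shift along the tool's x, y, z in cm, then the turn, a rotation vector about the tool's x, y, z in rad. A call has 1 to 12 rows; each row is the pose to reach, as a shift and turn from the pose commanded when the call began, along the tool's axes at that moment; what a row does not reach only later rows make up. A row lasts 1/12 s, in which the tool goes at most 41.7 mm and 7.16 degrees, less where a joint would pass 70% of its speed; a pose out of reach is approached as far as the arm can. A call with a gripper value outside its range is refused whole. "gripper" is the closure, from -1 (fully open) to 1 (shut), set as the call begins (left out, the last holds). The fingers move at their own pace and stop on an object; "force" is the grip in N (left out, the last holds). Time passes only in rows, so rows that repeat a pose let the fingers close. It gives the time, the measured TCP pose, the force, the opening and the grip force at its end, in the units of the state.
- get_obs(): the state, without advancing time (a new reading comes with each control period).
- get_image(name): name is "scene" or "top" or "wrist"; returns (picture, depth): 384x512x3 uint8, blue, green, red; 384x512 float32, m along the optical axis (not along the pixel's ray), 0 where there is no reading.
- calibration(name): a dict with "fx", "fy", "cx", "cy" (pixels), "pose" (4x4, takes a point from camera to world coordinates). Camera axes: x right, y up, looking along -z (the intrinsics and any distortion apply to the point x, -y, -z); pixel columns grow to the right and rows downward; lengths in m; the calibration is good to about 2 mm. A picture is of the moment at which its call begins: read the wrist's pose just before it. calibration takes no time and is no camera call; for the wrist camera it gives the pose at the moment of the call.
- finish_job(): hands the job in; it is judged then, once.
The state is a dict: "t": time; "q": joint angles; "dq": joint speeds; "effort": joint torques, N m; "tool_pos": TCP position; "tool_rot": TCP orientation; "contact_force": force on the tool from outside, world axes, zero at the start; "wrist_torque": the same for the moment, N m; "opening": finger opening in m; "grip_force": force on a finger pad.
Only numpy, scipy, OpenCV 4.12 (cv2) and the standard library are available. Lean on these libraries where they do the work, as an engineer would, in place of code of your own. Each camera call takes 0.05 s, during which the arm holds its last target. There are 200 camera calls.

## Task

Take the steel die block with the single round spigot, lay it gently and flat on the clamp's bed centrally between the two open jaws, long side along the jaw faces, and let go of it. Then turn the black ratchet knob clockwise until both jaws hold the block and the ratchet slips; let it slip about an eighth to a quarter of a turn and at most half a turn, then let go. Leave the other things on the bench where they are.

Things in the scene. Friction and masses are not known exactly. Their poses are not given: they have to be found in the camera images.
- die_center (a point): Centre of the loose steel die block to clamp, 0.3-0.6 kg: foot 60 (x) by 30 (y) by 26 mm high, with one round spigot, diameter 26, 40 mm high, in the middle of its top (66 mm in all). The point is on its vertical axis, 33 mm above its underside; z up. Two similar blocks (two thin pins on top; square boss) are not it
- die_foot (a point): The centre of the underside of that die block, same axes
- clamp: Self-centring clamp, fixed. Origin on the bench below the middle between its jaws; z up, x along the jaw faces, y from jaw to jaw. Base plate x -65 to 65, y -182 to 88, 14 mm high. Flat bed between the jaws, 66 mm (x), top 45 mm above the bench. Jaws 46 mm long (x), rising 22 mm above the bed. Yellow gearbox with sloping top: x -52 to 51, y -165 to -95, up to 131 mm high
- clamp_bed (a point): Point on the top of the clamp's bed, midway between the jaws, 45 mm above the bench; axes as the clamp's
- jaw_left: Jaw on the clamp's +y side, aluminium, with a sprung steel face that gives up to 2 mm under load. Its origin is at the middle of its clamping face, at bed height. It moves towards -y as the knob is turned clockwise, 6 mm per radian
- jaw_right: Jaw on the clamp's -y side, the mirror image: both jaws are moved at once by one screw with opposite threads, always equally far from the middle
- knob_grip (a point): Centre of the black round fluted ratchet knob, diameter 38 mm (41 over flutes), 38 mm long, 39 mm out from the gearbox's sloping face. z: its axis, outwards, leaning 35 degrees from vertical to the clamp's -x. Turns endlessly, clockwise seen from outside tightens: 0.12 N m while the jaws run free, slips at 0.22 N m. Stays where left; the screw does not run back
- spindle (a joint): Turn of the screw's spindle, under the knob, rad: 0 fully open (54 mm between the jaw faces), grows clockwise; gap = 54 mm - 12 mm per rad; the jaws meet the 30 mm block at about 2.0 rad and the ratchet begins to slip at about 2.3 rad. Starts between 0 and 1.2
- ratchet (a joint): How far the knob has slipped relative to the spindle, rad, growing clockwise; 0 at the start. It stays at its value while the knob carries the spindle round and grows only while the ratchet slips
- twin_die: The similar block with two thin pins, foot 60 by 30 by 26 mm, 50 mm high; origin under its middle. Leave it
- square_die: The similar block with a square boss, foot 60 by 30 by 26 mm, 48 mm high; origin under its middle. Leave it
- oil: White plastic bottle, diameter 48 mm, 100 mm high; origin under its middle. Leave it
- bobbin: White bobbin, diameter 52 mm, 50 mm high; origin under its middle. Leave it
- beaker: Aluminium beaker, diameter 64 mm, 85 mm high; origin under its middle. Leave it
- gauge_post (a point): Top of a thin post with a dial gauge (diameter 44 mm, 14 mm thick) at its head, fixed on the clamp's base at x = 54, y = 77 mm, 157 mm above the bench: an obstacle beside the jaws
- spanner: Steel spanner lying flat near the robot, about 180 mm long; origin under its middle. Leave it
Things that resemble listed ones, but are neither listed nor needed, are in the scene too. Leave any blue, orange or yellow look-alike of the part that bears die_center alone.

How it is judged:
On the way, in this order (a step that is already met when the one before it is completed fails the run):
1. the die block lies flat on the bed between the open jaws, released, the ratchet not yet slipped (horizontal distance between die_foot and clamp_bed below 0.02 m and z of die_foot in the frame of clamp_bed between -0.003 and 0.003 m and angle between die_foot's own z axis and vertical below 0.08 rad and contact force between die and the fingers below 0.1 N and value of joint ratchet below 0.2 rad), for 0.2 s.
2. both jaws grip the block and the ratchet has slipped (contact force between each of jaw_left, jaw_right and die above 1.5 N and value of joint ratchet above 0.35 rad), for 0.1 s.
At the end, for the whole second after the job is handed in: The die block with the round spigot lies flat on the bed (within 3 mm in height and 0.08 rad of level), within 15 mm of the middle between the jaws and within 0.1 rad of their faces, at rest, pressed by both jaws with more than 1.5 N each, and the ratchet has slipped between 0.35 and 3.3 rad in all (all of step 2 and value of joint ratchet below 3.3 rad and horizontal distance between die_foot and clamp_bed below 0.015 m and z of die_foot in the frame of clamp_bed between -0.003 and 0.003 m and angle between die_foot's own z axis and vertical below 0.08 rad and angle between the x axis of die_foot and the x axis of clamp_bed, either way round below 0.1 rad and linear speed of die below 0.01 m/s); the robot touches nothing.
It fails at once if the ratchet is wound on for more than 3.3 rad of slip (value of joint ratchet above 3.3 rad).
It fails at once if the die block bangs on the clamp (more than 60 N) (contact force between die and clamp above 60 N).
It fails at once if a bystander is moved more than 20 mm (distance of any of twin_die, square_die, oil, bobbin, beaker, spanner from where it was at the start of the episode above 0.02 m).
It also fails if it takes over 53 s, if anything falls off the work surface, if the arm or the gripper's body presses on something with over 40 N, if the wrist force passes 120 N, or if a joint passes its speed limit or range.

## Working session

There is one attempt and no reset: what is moved stays moved. The work goes in short steps, Python scripts to look and compute and a tool call to move; the robot and the scene stay as the last step left them, time stands still between calls to the robot, and variables do not carry over. Pictures are saved under pics/ and viewed, at most 10 in all, crops included, and the job is handed in when it is done.

Besides the shell and the picture viewer there is one more tool, called in YAML: its name, and indented under it one key for each argument. arm_command: Moves the arm, as the interface text tells. Its arguments: {"type":"object","properties":{"plan":{"type":"array"},"gripper":{"type":"number"},"force":{"type":"number"}},"required":["plan"]}

```bash
mkdir -p pics; cat > h.py <<'E'
import numpy as np,cv2
from station import *
from scipy.spatial.transform import Rotation as R
def cloud(n):
    im,d=get_image(n);c=calibration(n)
    v,u=np.mgrid[:384,:512]
    p=np.stack([(u-c['cx'])/c['fx']*d,-(v-c['cy'])/c['fy']*d,-d],-1)
    P=np.array(c['pose']);w=p@P[:3,:3].T+P[:3,3]
    w[d==0]=np.nan
    return im,d,w
E
python3 - <<'E'
from h import *
o=get_obs();print(o['t'],o['tool_pos'],o['tool_rot'],tcp_to_grasp)
for n in['scene','top']:
    im,d,w=cloud(n);np.savez(n,im=im,d=d,w=w);c=calibration(n);print(n,{k:c[k] for k in c if k!='pose'});print(np.round(c['pose'],3))
    cv2.imwrite(f'pics/{n}.png',cv2.resize(im,(800,600)))
E
```

```text
0.0 [ 0.28283645 -0.55702308  0.40346289] [-3.05328739e+00 -7.30716444e-01  4.02128764e-04] 0.1547
scene {'fx': 378.02577199219644, 'fy': 378.02577199219644, 'cx': 257.9032199911827, 'cy': 186.101577252316}
[[ 0.734 -0.375  0.566  1.085]
 [ 0.679  0.429 -0.596 -0.603]
 [-0.019  0.822  0.57   0.637]
 [ 0.     0.     0.     1.   ]]
top {'fx': 368.50223110423264, 'fy': 368.50223110423264, 'cx': 248.88811045184002, 'cy': 190.26205684062253}
[[ 0.002  0.993 -0.121  0.449]
 [-0.999  0.006  0.037 -0.012]
 [ 0.037  0.12   0.992  1.068]
 [ 0.     0.     0.     1.   ]]
```

View pics/top.png

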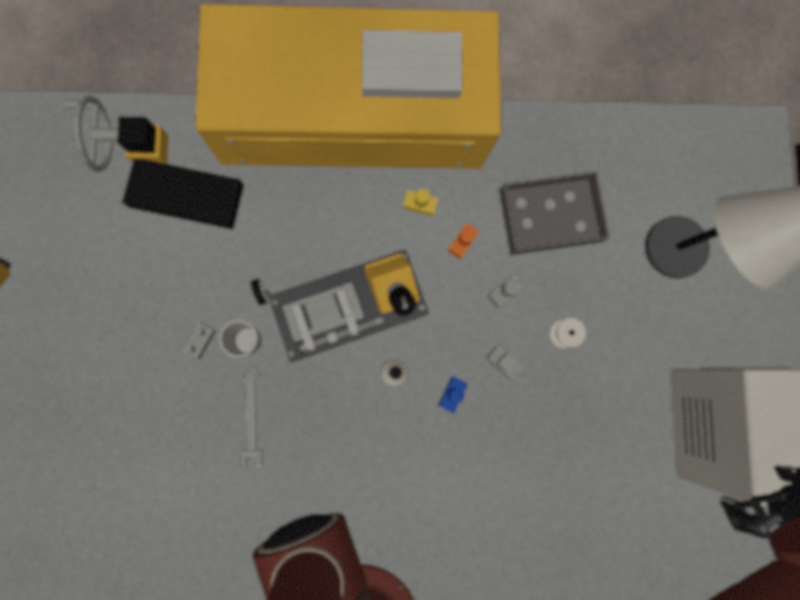

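View pics/scene.png

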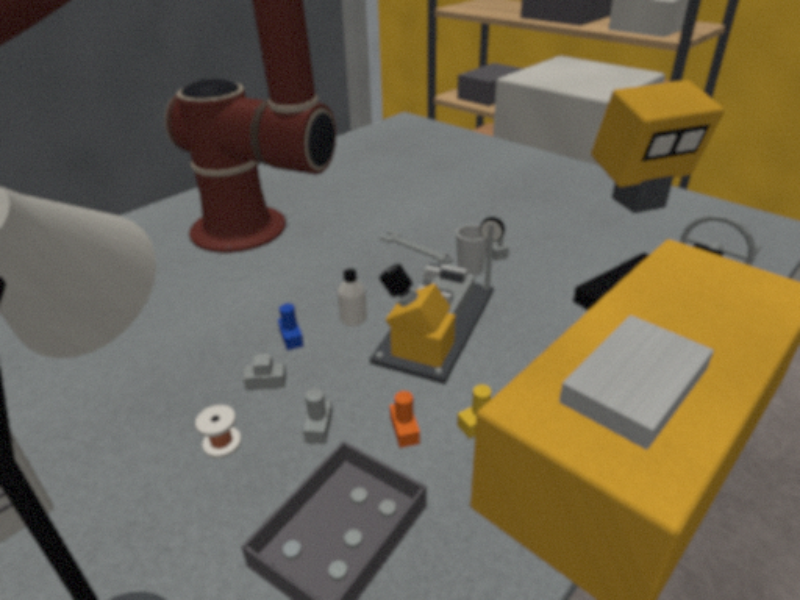

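Candidates for the target (pixels in the 800x600 top view):
- Grey with a round spigot (507,290): the target.
- Grey with a square boss (505,362).
- Grey with two pins (200,340).
- Coloured look-alikes: yellow (421,201), orange (463,240), blue (453,394).

The clamp is at about (345,305). Its gauge is at (260,290) and its black knob at (402,299), which leans toward the robot.

```bash
python3 - <<'E'
from h import *
crops=[]
for n,(x,y) in {'top':(507,290),'scene':(316,412)}.items():
    im=np.load(n+'.npz')['im'];u,v=int(x*.64),int(y*.64)
    crops.append(cv2.resize(im[v-30:v+30,u-30:u+30],(390,390),interpolation=cv2.INTER_CUBIC))
cv2.imwrite('pics/crop.png',np.hstack(crops))
for n,(x,y) in {'top':(507,290),'scene':(316,412)}.items():
    z=np.load(n+'.npz');w=z['w'];u,v=int(x*.64),int(y*.64)
    s=w[v-32:v+32,u-26:u+26].reshape(-1,3);s=s[np.isfinite(s[:,0])]
    print(n,'bench z',np.median(s[s[:,2]<.012][:,2]))
    for lo,hi in((.02,.031),(.06,.075)):
        q=s[(s[:,2]>lo)&(s[:,2]<hi)];
        print(lo,len(q),q.mean(0).round(4),q[:,2].std().round(4), cv2.minAreaRect((q[:,:2]*1000).astype(np.float32)))
    f=s[(s[:,2]>.015)&(s[:,2]<.08)];print(cv2.minAreaRect((f[:,:2]*1000).astype(np.float32)))
z=np.load('top.npz');w=z['w'];im=z['im']
s=w[150:240,165:285];m=(s[...,2]>.008)&(s[...,2]<.02);print(m.sum(),cv2.minAreaRect((s[m][:,:2]*1000).astype(np.float32)))
hsv=cv2.cvtColor(im,cv2.COLOR_BGR2HSV)[150:240,165:285]
y=(hsv[...,1]>120)&(s[...,2]>.04);q=s[y];print('yellow',cv2.minAreaRect((q[:,:2]*1000).astype(np.float32)),np.nanmax(q[:,2]))
# jaws
j=(s[...,2]>.058)&(s[...,2]<.075)&(hsv[...,1]<80);print('jaws',j.sum(),s[j].mean(0), cv2.minAreaRect((s[j][:,:2]*1000).astype(np.float32)))
k=(hsv[...,2]<40)&(s[...,2]>.1);print('knob',k.sum(),np.nanmean(s[k],0))
E
```

```text
top bench z 0.0005292975221812268
0.02 161 [ 0.6053 -0.2616  0.0261] 0.0023 ((652.283203125, -267.5762939453125), (125.21195983886719, 141.88858032226562), 38.17873764038086)
0.06 76 [ 0.6018 -0.2542  0.0662] 0.002 ((631.0657958984375, -233.02102661132812), (128.66481018066406, 23.256694793701172), 37.82661819458008)
((648.5836791992188, -276.85821533203125), (133.09185791015625, 138.53700256347656), 27.74310874938965)
scene bench z -0.0008127862671803987
0.02 286 [ 0.5926 -0.2719  0.025 ] 0.0022 ((575.0213623046875, -261.2869873046875), (54.29597091674805, 228.42408752441406), 70.08052825927734)
0.06 98 [ 0.5948 -0.2688  0.0645] 0.0016 ((594.0680541992188, -268.7646484375), (23.270095825195312, 24.778512954711914), 15.037752151489258)
((575.0010375976562, -261.3439636230469), (54.40031814575195, 228.53692626953125), 70.26071166992188)
1689 ((555.5275268554688, 45.89265441894531), (130.36807250976562, 314.8149719238281), 19.53270149230957)
yellow ((593.0255126953125, -52.61773681640625), (97.31195068359375, 69.96417999267578), 19.5604305267334) 0.16095822961488016
jaws 387 [0.52103068 0.04270984 0.0657734 ] ((503.98748779296875, 39.42346954345703), (254.1492919921875, 110.63931274414062), 40.1585807800293)
knob 197 [ 0.54882743 -0.04226147  0.14988368]
```

View pics/crop.png

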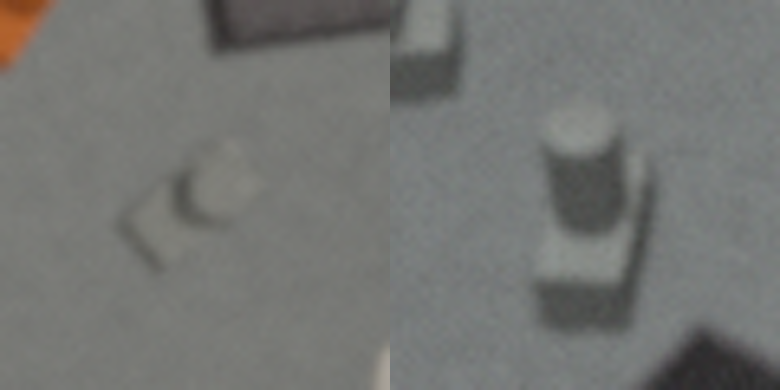

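```bash
cat >> h.py <<'E'
def comp(mask,u,v):
    n,l=cv2.connectedComponents(mask.astype(np.uint8));return l==l[v,u]
def delta(pos,Rt,grasp=True,ahead=0):
    "target grasp point + tool rotation matrix -> shift cm, rotvec in tool axes"
    o=get_obs();R0=R.from_rotvec(o['tool_rot']).as_matrix()
    p=np.array(pos)-Rt[:,2]*(tcp_to_grasp if grasp else 0)
    return np.round(R0.T@(p-o['tool_pos'])*100,2),np.round(R.from_matrix(R0.T@Rt).as_rotvec(),3)
def rot(z,y):
    z=np.array(z,float);z/=np.linalg.norm(z);y=np.array(y,float);y-=z*(y@z);y/=np.linalg.norm(y)
    return np.stack([np.cross(y,z),y,z],1)
E
python3 - <<'E'
from h import *
z=np.load('top.npz');w=z['w'];im=z['im'];H=w[...,2]
m=comp((H>.013)&(H<.09),324,186);q=w[m];print('die',m.sum(),cv2.minAreaRect((q[:,:2]*1000).astype(np.float32)))
for lo,hi in((.02,.032),(.058,.075)):
    k=m&(H>lo)&(H<hi);print(w[k].mean(0),k.sum())
k=m&(H<.032);q=w[k][:,:2];c=q-q.mean(0);print(np.linalg.svd(c)[2] if len(c)<2000 else 0)
hsv=cv2.cvtColor(im,cv2.COLOR_BGR2HSV)
def rect(k):print(k.sum(),cv2.minAreaRect((w[k][:,:2]*1000).astype(np.float32)))
b=(H>.008)&(H<.02)&(hsv[...,2]<95);b[:150]=0;b[240:]=0;b[:,:165]=0;b[:,285:]=0
n,l,st,_=cv2.connectedComponentsWithStats(b.astype(np.uint8));i=1+np.argmax(st[1:,4]);rect(l==i)
o=get_obs();print(R.from_rotvec(o['tool_rot']).as_matrix().round(3))
c=np.array(calibration('wrist')['pose']);T=np.eye(4);T[:3,:3]=R.from_rotvec(o['tool_rot']).as_matrix();T[:3,3]=o['tool_pos'];print((np.linalg.inv(T)@c).round(3), calibration('wrist')['fx'])
a=np.deg2rad(19.5)
for yaw in(-53,37):
    a=np.deg2rad(yaw);print(yaw,delta([.598,-.262,.2],rot([0,0,-1],[np.cos(a),np.sin(a),0])),delta([.598,-.262,.2],rot([0,0,-1],[-np.cos(a),-np.sin(a),0])))
E
```

```text
die 225 ((590.0853881835938, -265.0206298828125), (29.86189079284668, 60.615787506103516), 40.203887939453125)
[ 0.58719724 -0.25993991  0.02617713] 126
[ 0.58943437 -0.26431061  0.0660293 ] 69
[[-0.68495145  0.72858871]
 [-0.72858871 -0.68495145]]
1426 ((563.2498779296875, 24.063232421875), (129.95458984375, 268.45562744140625), 19.429025650024414)
[[ 0.892  0.453 -0.001]
 [ 0.453 -0.892  0.002]
 [ 0.    -0.002 -1.   ]]
[[-0.     0.956  0.293  0.076]
 [ 1.     0.     0.001  0.   ]
 [ 0.001  0.293 -0.956  0.031]
 [ 0.     0.     0.     1.   ]] 298.65279567312047
-53 (array([ 41.46, -12.03,   4.92]), array([-0.002, -0.   , -0.176])) (array([ 41.46, -12.03,   4.92]), array([-1.000e-03,  3.000e-03,  2.966e+00]))
37 (array([ 41.46, -12.03,   4.92]), array([-1.000e-03, -2.000e-03, -1.747e+00])) (array([ 41.46, -12.03,   4.92]), array([-2.000e-03,  1.000e-03,  1.395e+00]))
```

```bash
python3 - <<'E'
from h import *
w=np.load('top.npz')['w'].reshape(-1,3);a=np.array([.283,-.557]);b=np.array([.59,-.265])
for t in np.linspace(0,1,9):
    p=a+t*(b-a);k=np.hypot(*(w[:,:2]-p).T)<.09;print(p.round(3),np.nanmax(w[k,2]).round(3) if k.any() else None)
p=[.5894,-.2645];a=np.deg2rad(-50);print(delta([*p,.2],rot([0,0,-1],[np.cos(a),np.sin(a),0])))
E
```

```text
[ 0.283 -0.557] 0.386
[ 0.321 -0.521] 0.497
[ 0.36  -0.484] 0.511
[ 0.398 -0.448] 0.007
[ 0.436 -0.411] 0.057
[ 0.475 -0.375] 0.057
[ 0.513 -0.338] 0.057
[ 0.552 -0.302] 0.071
[ 0.59  -0.265] 0.071
(array([ 40.58, -12.2 ,   4.92]), array([-0.002, -0.   , -0.228]))
```

```bash
python3 - <<'E'
from h import *
w=np.load('top.npz')['w']
for v in(245,270,295,310):
    print([w[v,u].round(2).tolist() for u in (425,440,460,485,505)])
E
```

```text
[[0.42, -0.57, 0.0], [0.42, -0.58, 0.06], [0.43, -0.57, 0.16], [0.43, -0.6, 0.22], [0.43, -0.64, 0.22]]
[[0.35, -0.56, 0.0], [0.35, -0.57, 0.06], [0.36, -0.57, 0.15], [0.37, -0.59, 0.22], [0.37, -0.64, 0.22]]
[[0.28, -0.56, -0.0], [0.29, -0.57, 0.05], [0.3, -0.58, 0.14], [0.31, -0.59, 0.22], [0.31, -0.63, 0.22]]
[[0.24, -0.56, -0.0], [0.24, -0.6, 0.0], [0.26, -0.57, 0.14], [0.28, -0.58, 0.22], [0.3, -0.57, 0.31]]
```

arm_command:
  plan:
    - [[2,-2,-1,0,0,0],[6,-4,-1,0,0,0],[10,-6,-1,0,0,-0.05],[14,-8,0,0,0,-0.1],[18,-9,0,0,0,-0.15],[22,-10,0,0,0,-0.2],[26,-11,0,0,0,-0.23],[30,-12,0,0,0,-0.23],[34,-12.2,0,0,0,-0.23],[38,-12.2,2,0,0,-0.23],[40.6,-12.2,4,0,0,-0.23],[40.6,-12.2,4,0,0,-0.23]]
  gripper: -0.35

```text
t: 1.1
tool_pos: [0.5924, -0.2608, 0.3579]
tool_rot: [-2.941, -1.082, 0.006]
contact_force: [-1.6, 0.3, -1.2]
opening: 0.0577
grip_force: 0.0
```

```bash
cat > die.py <<'E'
from h import *
o=get_obs();print(o['t'],o['tool_pos'],o['q'],o['opening'])
im,d,w=cloud('wrist');cv2.imwrite('pics/w1.png',im);H=w[...,2]
Z=np.nan_to_num(w);near=np.hypot(Z[...,0]-.59,Z[...,1]+.265)<.045
f=near&(H>.02)&(H<.032);s=near&(H>.06)&(H<.071)
a=cv2.minAreaRect((w[near&(H>.02)&(H<.071)][:,:2]*1000).astype(np.float32));print(a)
print(f.sum(),s.sum(),w[s].mean(0),cv2.minEnclosingCircle((w[s][:,:2]*1000).astype(np.float32)))
E
python3 die.py
```

```text
1.1 [ 0.59235712 -0.26083933  0.35794048] [-0.5300276   0.13772821  1.60105317  0.00210019  1.41134292  0.33552964] 0.05767102291266106
((591.4213256835938, -268.5476989746094), (30.537296295166016, 59.790611267089844), 39.27275466918945)
1092 614 [ 0.59220701 -0.26762153  0.06667227] ((591.6442260742188, -268.3109130859375), 12.78903579711914)
```

```bash
python3 die.py; python3 - <<'E'
from h import *
a=np.deg2rad(-50.5);Rt=rot([0,0,-1],[np.cos(a),np.sin(a),0])
print(delta([.5915,-.2680,.051],Rt))
E
```

```text
1.15 [ 0.59088846 -0.2623068   0.35968703] [-5.32849724e-01  1.34616740e-01  1.60148837e+00  2.30025722e-04
  1.41346317e+00  3.34086759e-01] 0.05736294813600089
((593.4590454101562, -268.335205078125), (30.212722778320312, 59.37929153442383), 39.76934051513672)
1083 609 [ 0.59377682 -0.26736449  0.06718856] ((593.2649536132812, -267.8927917480469), 12.88001537322998)
(array([-0.15,  0.5 , 15.61]), array([-0.005,  0.002,  0.013]))
```

arm_command:
  plan:
    - [[0,0.4,3,0,0,0.01],[0,0.5,6,0,0,0.01],[0,0.5,8,0,0,0.01],[0,0.5,8,0,0,0.01],[0,0.5,8,0,0,0.01],[0,0.5,8,0,0,0.01]]

```text
t: 1.7
tool_pos: [0.593, -0.2695, 0.2873]
tool_rot: [2.954, 1.06, 0.003]
contact_force: [0.5, -0.7, 0.3]
opening: 0.0582
grip_force: 0.0
```

```bash
python3 die.py; python3 - <<'E'
from h import *
a=np.deg2rad(-50.3);Rt=rot([0,0,-1],[np.cos(a),np.sin(a),0])
print(delta([.5925,-.2680,.051],Rt))
E
```

```text
1.7 [ 0.5930168  -0.26952     0.28733536] [-5.40716558e-01  2.07138399e-01  1.64603201e+00 -1.43693384e-04
  1.28485355e+00  3.41383492e-01] 0.05819455927221737
((593.7379760742188, -266.3381652832031), (30.21455192565918, 60.032745361328125), 39.57261276245117)
1797 1063 [ 0.59465653 -0.26568675  0.06556104] ((593.874267578125, -266.2207946777344), 12.844858169555664)
(array([ 0.02, -0.2 ,  8.22]), array([ 0.004, -0.002, -0.004]))
```

arm_command:
  plan:
    - [[0.2,-0.2,2,0,0,0],[0.2,-0.2,4,0,0,0],[0.2,-0.2,6,0,0,0],[0.2,-0.2,7.5,0,0,0],[0.2,-0.2,8.2,0,0,0],[0.2,-0.2,8.2,0,0,0],[0.2,-0.2,8.2,0,0,0]]

```text
t: 2.33
tool_pos: [0.5936, -0.266, 0.2037]
tool_rot: [2.956, 1.062, 0.001]
contact_force: [-0.3, -0.3, 0.2]
opening: 0.0581
grip_force: 0.0
```

arm_command:
  plan:
    - [[0,0,0,0,0,0],[0,0,0,0,0,0],[0,0,0,0,0,0],[0,0,0,0,0,0],[0,0,0,0,0,0],[0,0,0,0,0,0],[0,0,0,0,0,0],[0,0,0,0,0,0]]
  gripper: 1
  force: 50

```text
t: 3.0
tool_pos: [0.5939, -0.2661, 0.2044]
tool_rot: [2.955, 1.062, 0.003]
contact_force: [-0.9, 0.1, 5.4]
opening: 0.025
grip_force: 50.0
```

arm_command:
  plan:
    - [[0,0,-1,0,0,0],[0,0,-3,0,0,0],[0,0,-6,0,0,0],[0,0,-9,0,0,0],[0,0,-12,0,0,0],[0,0,-15,0,0,0],[0,0,-18,0,0,0],[0,0,-20,0,0,0],[0,0,-20,0,0,0],[0,0,-20,0,0,0]]

```text
t: 3.83
tool_pos: [0.5931, -0.2656, 0.4032]
tool_rot: [2.956, 1.062, 0.001]
contact_force: [-0.2, -0.2, -4.0]
opening: 0.0248
grip_force: 49.7
```

```bash
python3 - <<'E'
from h import *
o=get_obs();print(o['tool_pos'],o['contact_force'],o['opening'],o['grip_force'])
a=np.deg2rad(19.43);Rt=rot([0,0,-1],[np.cos(a),np.sin(a),0])
print(delta([.5476,.0684,o['tool_pos'][2]-tcp_to_grasp],Rt))
E
```

```text
[ 0.59309876 -0.26562072  0.4032041 ] [-0.18657629 -0.2072023  -3.96921326] 0.024771273657336033 49.74609196186066
(array([ 17.75, -28.66,  -0.03]), array([ 1.00e-03,  0.00e+00, -1.22e+00]))
```

arm_command:
  plan:
    - [[0.9,-1.4,0,0,0,-0.06],[2.3,-3.7,0,0,0,-0.16],[4.1,-6.6,0,0,0,-0.28],[5.9,-9.5,0,0,0,-0.4],[7.7,-12.4,0,0,0,-0.52],[9.5,-15.3,0,0,0,-0.65],[11.3,-18.2,0,0,0,-0.77],[13.1,-21.1,0,0,0,-0.9],[14.8,-24,0,0,0,-1.02],[16.3,-26.4,0,0,0,-1.12],[17.3,-28,0,0,0,-1.2],[17.75,-28.7,0,0,0,-1.22]]

```text
t: 4.83
tool_pos: [0.5462, 0.071, 0.3988]
tool_rot: [-1.805, -2.564, 0.005]
contact_force: [-0.3, -0.7, -4.3]
opening: 0.0252
grip_force: 49.8
```

arm_command:
  plan:
    - [[0,0,0,0,0,0],[0,0,0,0,0,0],[0,0,0,0,0,0]]

```text
t: 5.08
tool_pos: [0.5476, 0.0676, 0.4015]
tool_rot: [-1.817, -2.561, 0.002]
contact_force: [-0.9, -0.0, -3.0]
opening: 0.0252
grip_force: 49.8
```

```bash
python3 - <<'E'
from h import *
o=get_obs();print(o['t'],o['tool_pos'],o['tool_rot'],o['q'])
im,d,w=cloud('wrist');np.savez('w2',im=im,d=d,w=w);cv2.imwrite('pics/w2.png',im)
E
```

```text
5.0833 [0.54755136 0.06762256 0.40154275] [-1.81725883e+00 -2.56132489e+00  2.42438759e-03] [-1.18944787e-02 -1.19963538e-01  1.78671477e+00 -6.58325951e-04
  1.47660787e+00 -3.48482148e-01]
```

View pics/w2.png

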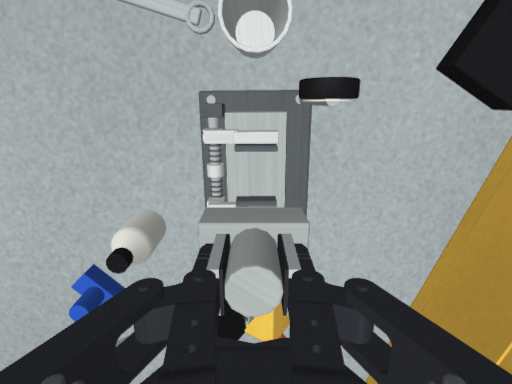

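The wrist view shows the clamp. The left jaw is near (256,140) and the right jaw near (256,203), with the base between columns 200 and 311. The held die's foot is at rows 208–245. Next I'll measure the clamp's pose.

```bash
python3 - <<'E'
from h import *
z=np.load('w2.npz');w=z['w'];H=w[...,2];im=z['im']
a=np.deg2rad(19.43);C=np.array([[np.cos(a),-np.sin(a),0],[np.sin(a),np.cos(a),0],[0,0,1]]);O=np.array([.5476,.0684,0])
l=(w-O)@C*1000
hs=cv2.cvtColor(im,cv2.COLOR_BGR2HSV)
for v in (97,105,120,130,134,138,142,146,150,160,180,195,199,203,205): print(v,l[v,256].round(1),hs[v,256,2],l[v,270].round(1))
b=(l[...,2]>8)&(l[...,2]<19)&(np.abs(l[...,1]-40)<60)&(np.abs(l[...,0])<80)&(np.arange(384)[:,None]<206)
q=w[b][:,:2]
print('base row y', cv2.minAreaRect((l[b][:,:2]).astype(np.float32)))
for v in range(100,205,15):
    r=l[v][b[v]];print(v,r[:,0].min().round(1),r[:,0].max().round(1),r[:,1].mean().round(1))
j=(l[...,2]>60)&(l[...,2]<75)&(np.abs(l[...,0])<60)&(l[...,1]>-50)&(l[...,1]<75)&(np.arange(384)[:,None]<207)
n,L,st,_=cv2.connectedComponentsWithStats(j.astype(np.uint8))
for i in range(1,n):
    if st[i,4]>30: print('jaw',st[i],np.percentile(l[L==i],[2,50,98],axis=0).round(1).tolist())
E
```

```text
97 [ 3.7 79.3 13.3] 103 [19.6 79.2 13.6]
105 [ 3.7 70.5 13.7] 101 [19.7 70.5 14.7]
120 [ 3.4 55.6 45. ] 179 [18.2 55.6 45.5]
130 [ 3.4 45.6 49.8] 152 [18.1 45.6 50.5]
134 [ 3.2 43.2 67.1] 220 [17.3 43.1 66.8]
138 [ 3.2 39.2 66.9] 220 [17.3 39.2 66.8]
142 [ 3.2 35.2 66.8] 215 [17.3 35.2 67.5]
146 [ 3.2 31.  65.5] 96 [17.5 30.9 65. ]
150 [ 3.2 26.9 65.7] 104 [17.6 26.8 64.9]
160 [ 3.4 12.4 43.5] 177 [18.8 12.7 45.1]
180 [  3.4 -10.1  44.9] 179 [19.1 -9.9 45.6]
195 [  3.4 -27.8  44.8] 163 [ 19.3 -27.7  45.3]
199 [  3.3 -27.6  60. ] 68 [ 18.6 -27.9  59.3]
203 [  3.2 -30.4  65.4] 101 [ 18.3 -30.5  65.2]
205 [  3.2 -32.4  66.3] 113 [ 18.3 -32.6  65.7]
base row y ((3.1462478637695312, 33.61023712158203), (106.5938720703125, 130.28005981445312), 89.92916107177734)
100 -61.8 52.1 76.0
115 39.5 67.6 59.3
130 -60.8 67.3 42.3
145 -61.1 66.9 24.8
160 -60.6 66.6 6.8
175 -60.0 67.8 -11.9Traceback (most recent call last):
  File "<stdin>", line 11, in <module>
    return umr_minimum(a, axis, None, out, keepdims, initial, where)
ValueError: zero-size array to reduction operation minimum which has no identity
```

```bash
python3 - <<'E'
from h import *
z=np.load('w2.npz');w=z['w']
a=np.deg2rad(19.43);C=np.array([[np.cos(a),-np.sin(a),0],[np.sin(a),np.cos(a),0],[0,0,1]]);O=np.array([.5476,.0684,0])
l=(w-O)@C*1000
for v in range(206,262,4): print(v,l[v,215].round(1),l[v,256].round(1),l[v,300].round(1))
for v in(212,218,230,240):
    u=np.arange(190,320);k=(l[v,u,2]>150);print(v,l[v,u[k]][[0,-1]].round(1).tolist(), u[k][[0,-1]])
k=np.zeros(l.shape[:2],bool);k[206:300,190:320]=1;k&=(l[...,2]>190)&(l[...,2]<220);print(cv2.minAreaRect(l[k][:,:2].astype(np.float32)))
k=np.zeros(l.shape[:2],bool);k[280:330,225:290]=1;k&=(l[...,2]>258)&(l[...,2]<275);print(cv2.minEnclosingCircle(l[k][:,:2].astype(np.float32)))
# clamp yaw from jaw edge / base edges
b=(l[...,2]>8)&(l[...,2]<19)&(np.abs(l[...,1]-30)<60)&(np.abs(l[...,0])<80)
E=[[l[v][b[v]][:,0].max(),l[v][b[v]][np.argmax(l[v][b[v]][:,0]),1]] for v in range(125,195)if b[v].any()]
E=np.array(E);print('edge slope',np.polyfit(E[:,1],E[:,0],1))
E=[[l[v][b[v]][:,0].min(),l[v][b[v]][np.argmin(l[v][b[v]][:,0]),1]] for v in range(125,178)if b[v].any()]
E=np.array(E);print('edge slope',np.polyfit(E[:,1],E[:,0],1))
E
```

```text
206 [-42.2 -36.2  58.2] [  3.3 -35.7  60. ] [ 59.5 -52.7  12.4]
210 [-22.3  12.3 202.8] [  2.1  12.1 202.4] [ 28.3  12.4 203.5]
214 [-21.5  12.3 209.5] [  2.1  12.7 210.8] [ 27.5  11.9 208.9]
218 [-20.6  12.8 217. ] [  2.   12.1 215.3] [ 26.5  12.3 215.9]
222 [-20.1  12.1 221.1] [  2.   12.2 221.4] [ 25.4  12.8 222.9]
226 [-19.8  11.  223.9] [  2.   10.4 222.6] [ 25.6  10.3 222.5]
230 [-19.9   8.6 223.7] [  2.    9.8 226.4] [ 25.6   8.1 222.9]
234 [-19.9   6.6 224.5] [  1.9   9.9 231.7] [ 25.6   6.  223.4]
238 [-18.1  10.5 237.5] [  1.9  10.  236.5] [ 25.8   3.5 223. ]
242 [-17.8   9.9 240.7] [  1.8   9.7 240.3] [ 25.9   1.1 223.1]
246 [-17.3   9.9 244.8] [  1.8  10.2 245.4] [ 23.6   6.  237.3]
250 [-16.6  10.5 249.9] [  1.8   9.9 248.9] [ 22.9   6.  241.5]
254 [-16.2  10.4 253.4] [  1.7  10.3 253.2] [ 22.4   5.9 245.2]
258 [-16.    9.6 255.4] [  1.7   9.9 256.1] [ 21.9   5.5 248.3]
212 [[-28.3, 12.5, 206.7], [29.7, 12.1, 206.2]] [204 303]
218 [[-28.7, 12.0, 215.0], [29.7, 12.4, 216.3]] [201 306]
230 [[-28.6, 8.3, 222.9], [29.9, 8.2, 223.0]] [199 308]
240 [[-29.0, 2.3, 222.8], [30.3, 2.0, 222.5]] [199 308]
((0.5768604278564453, 12.277831077575684), (1.440880537033081, 59.5798454284668), 89.76946258544922)
((1.7161788940429688, -3.3858513832092285), 16.124813079833984)
edge slope [-1.29898913e-03  6.70844022e+01]
edge slope [-1.06767915e-03 -6.10367646e+01]
```

arm_command:
  plan:
    - [[0.13,0.25,1,0,0,0],[0.13,0.25,3,0,0,0],[0.13,0.25,5.5,0,0,0],[0.13,0.25,8,0,0,0],[0.13,0.25,10,0,0,0],[0.13,0.25,11.5,0,0,0],[0.13,0.25,12.7,0,0,0],[0.13,0.25,13.5,0,0,0],[0.13,0.25,14,0,0,0],[0.13,0.25,14.3,0,0,0],[0.13,0.25,14.3,0,0,0],[0.13,0.25,14.3,0,0,0]]

```text
t: 6.13
tool_pos: [0.5498, 0.0707, 0.2606]
tool_rot: [1.814, 2.563, 0.001]
contact_force: [0.2, 0.6, -3.1]
opening: 0.0246
grip_force: 49.9
```

arm_command:
  plan:
    - [[0,0,0.1,0,0,0],[0,0,0.2,0,0,0],[0,0,0.3,0,0,0],[0,0,0.4,0,0,0],[0,0,0.45,0,0,0],[0,0,0.5,0,0,0],[0,0,0.5,0,0,0],[0,0,0.5,0,0,0]]

```text
t: 6.8
tool_pos: [0.5494, 0.0707, 0.2547]
tool_rot: [-1.815, -2.564, 0.0]
contact_force: [0.5, -0.1, -3.0]
opening: 0.0247
grip_force: 49.9
```

arm_command:
  plan:
    - [[0,0,0.1,0,0,0],[0,0,0.2,0,0,0],[0,0,0.3,0,0,0],[0,0,0.35,0,0,0],[0,0,0.38,0,0,0],[0,0,0.4,0,0,0],[0,0,0.42,0,0,0]]

```text
t: 7.38
tool_pos: [0.5494, 0.0707, 0.2505]
tool_rot: [1.815, 2.564, 0.0]
contact_force: [-0.1, 0.6, -2.8]
opening: 0.0247
grip_force: 49.9
```

arm_command:
  plan:
    - [[0,0,0.03,0,0,0],[0,0,0.05,0,0,0],[0,0,0.07,0,0,0],[0,0,0.07,0,0,0]]

```text
t: 7.72
tool_pos: [0.5494, 0.0707, 0.2498]
tool_rot: [-1.815, -2.564, 0.0]
contact_force: [0.3, -0.2, -3.0]
opening: 0.0244
grip_force: 49.9
```

arm_command:
  plan:
    - [[0,0,0.02,0,0,0],[0,0,0.04,0,0,0],[0,0,0.05,0,0,0],[0,0,0.05,0,0,0]]

```text
t: 8.05
tool_pos: [0.5495, 0.0707, 0.2495]
tool_rot: [1.815, 2.564, 0.0]
contact_force: [-1.0, -0.9, -1.9]
opening: 0.0245
grip_force: 49.9
```

arm_command:
  plan:
    - [[0,0,0.02,0,0,0],[0,0,0.03,0,0,0],[0,0,0.03,0,0,0]]

```text
t: 8.3
tool_pos: [0.5495, 0.0707, 0.2495]
tool_rot: [1.815, 2.564, 0.0]
contact_force: [-2.5, 0.1, 1.3]
opening: 0.0247
grip_force: 50.0
```

arm_command:
  plan:
    - [[0,0,0,0,0,0],[0,0,0,0,0,0],[0,0,0,0,0,0],[0,0,0,0,0,0],[0,0,0,0,0,0]]
  gripper: -0.2
  force: 20

```text
t: 8.72
tool_pos: [0.5495, 0.0707, 0.2492]
tool_rot: [1.815, 2.564, 0.0]
contact_force: [0.1, -0.3, 0.1]
opening: 0.0511
grip_force: 0.0
```

arm_command:
  plan:
    - [[0,0,-1,0,0,0],[0,0,-3,0,0,0],[0,0,-6,0,0,0],[0,0,-9,0,0,0],[0,0,-12,0,0,0],[0,0,-15,0,0,0],[0,0,-18,0,0,0],[0,0,-18,0,0,0],[0,0,-18,0,0,0],[0,0,-18,0,0,0]]

```text
t: 9.55
tool_pos: [0.5492, 0.0707, 0.429]
tool_rot: [-1.815, -2.564, 0.0]
contact_force: [-0.0, 0.4, -0.5]
opening: 0.0512
grip_force: 0.0
```

```bash
python3 - <<'E'
from h import *
o=get_obs();print(o['t'],o['tool_pos'],o['q'])
im,d,w=cloud('wrist');np.savez('w3',im=im,d=d,w=w);cv2.imwrite('pics/w3.png',im)
E
```

```text
9.55 [0.54918382 0.0707162  0.42898822] [-6.34536121e-03 -1.31020202e-01  1.75114556e+00 -4.49566513e-06
  1.52154147e+00 -3.45371787e-01]
```

View pics/w3.png

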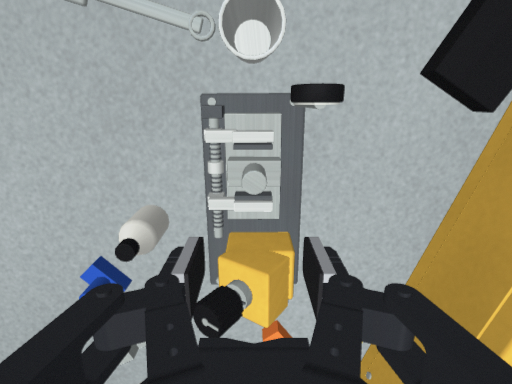

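The die block lies between the jaws at (254,178). The knob shows at (220,312), beside the yellow gearbox. Now I'll locate the knob's axis.

```bash
cat > knob.py <<'E'
from h import *
a=np.deg2rad(19.43);C=np.array([[np.cos(a),-np.sin(a),0],[np.sin(a),np.cos(a),0],[0,0,1]]);O=np.array([.5509,.0683,0])
t=np.deg2rad(35);K=np.array([[np.cos(t),0,np.sin(t)],[0,1,0],[-np.sin(t),0,np.cos(t)]]).T  # columns? rows e2,y,axis
E2=np.array([np.cos(t),0,np.sin(t)]);AX=np.array([-np.sin(t),0,np.cos(t)])
def an(n,im,w):
    l=(w-O)@C*1000
    v=cv2.cvtColor(im,cv2.COLOR_BGR2HSV)[...,2]
    m=(v<70)&(l[...,2]>90)&(l[...,2]<190)&(l[...,0]<-5)&(l[...,0]>-110)&(l[...,1]<-85)&(l[...,1]>-175)
    N,L,st,_=cv2.connectedComponentsWithStats(m.astype(np.uint8));i=1+np.argmax(st[1:,4]);m=L==i
    q=l[m];s=q@AX;e=q@E2;y=q[:,1]
    top=np.percentile(s,97);cap=s>top-4
    h,ed=np.histogram(s,40)
    print(n,m.sum(),st[i],'axis max',top.round(1),'cap n',cap.sum())
    c,r=cv2.minEnclosingCircle(np.stack([e[cap],y[cap]],1).astype(np.float32));print(' cap circle e,y,r',c,r,'pct',np.percentile(e[cap],[3,97]).round(1),np.percentile(y[cap],[3,97]).round(1))
    side=(s<top-6)&(s>top-34);A=np.stack([2*e[side],2*y[side],np.ones(side.sum())],1);f=np.linalg.lstsq(A,e[side]**2+y[side]**2,rcond=None)[0];print(' side',side.sum(),f[:2],np.sqrt(f[2]+f[0]**2+f[1]**2),'y',np.percentile(y[side],[2,98]))
    S=top-19.
    # cap depth centre
    p=E2*c[0]+np.array([0,c[1],0])+AX*S;print(' centre clamp',p.round(1),'world',(O+C@p/1000).round(4))
if __name__=='__main__':
    for n in('w3','top','scene'):
        z=np.load(n+'.npz')
        try: an(n,z['im'],z['w'])
        except Exception as ex: print(n,ex)
    z=np.load('w3.npz');l=(z['w']-O)@C*1000
    k=(l[...,2]>105)&(l[...,2]<117)&(np.abs(l[...,0])<60)&(np.abs(l[...,1])<40);print('spigot',cv2.minEnclosingCircle(l[k][:,:2].astype(np.float32)))
    k=(l[...,2]>62)&(l[...,2]<78)&(np.abs(l[...,0])<32)&(np.abs(l[...,1])<18);print('foot',np.median(l[k][:,2]),cv2.minAreaRect(l[k][:,:2].astype(np.float32)))
E
python3 knob.py
```

```text
w3 1678 [ 193  286   50   52 1678] axis max 151.8 cap n 661
 cap circle e,y,r (48.7226676940918, -128.45184326171875) 19.598424911499023 pct [33.3 65.4] [-144.  -111.4]
 side 870 [  47.59542439 -129.24861676] 18.86894859087842 y [-135.92877776 -109.72763973]
 centre clamp [ -36.2 -128.5  136.7] world [ 0.5595 -0.0649  0.1367]
top 223 [249 183  17  20 223] axis max 156.5 cap n 128
 cap circle e,y,r (47.58137130737305, -128.30020141601562) 19.335298538208008 pct [31.4 64.6] [-144.7 -112.6]
 side 71 [  46.91816462 -128.43116268] 19.56471435400397 y [-144.48813069 -112.55990335]
 centre clamp [ -39.9 -128.3  139.9] world [ 0.556  -0.066   0.1399]
scene 284 [243 169  21  21 284] axis max 152.7 cap n 57
 cap circle e,y,r (51.36866760253906, -132.49063110351562) 19.513933181762695 pct [38.5 66.8] [-149.7 -121.3]
 side 184 [  48.7567987  -131.66428271] 18.071455067979365 y [-151.47425371 -120.93790917]
 centre clamp [ -34.6 -132.5  139. ] world [ 0.5623 -0.0682  0.139 ]
spigot ((-0.26886773109436035, 1.1485731601715088), 13.064632415771484)
foot 69.12298991967985 ((-0.015186309814453125, 1.253859519958496), (30.251848220825195, 59.74651336669922), 89.90109252929688)
```

```bash
cat > kt.py <<'E'
from knob import *
def target(e,y,s,phi):
    p=O+C@(E2*e+AX*s+np.array([0,y,0]))/1000
    z=-C@AX;R0=rot(z,C@E2);return p,R0@R.from_rotvec([0,0,phi]).as_matrix()
E
python3 - <<'E'
from kt import *
p,Rt=target(48.3,-128.6,136+80,-1.35);print(p);print(delta(p,Rt))
E
```

```text
[ 0.51415453 -0.081028    0.20464058]
(array([-13.16, -17.19,   9.67]), array([-0.515, -0.413, -1.305]))
```

arm_command:
  plan:
    - [[-1,-1.3,0,-0.04,-0.03,-0.1],[-2,-2.7,0.5,-0.08,-0.06,-0.2],[-3.2,-4.2,1,-0.12,-0.1,-0.31],[-4.3,-5.6,1.8,-0.17,-0.13,-0.42],[-5.5,-7.1,2.7,-0.21,-0.17,-0.53],[-6.6,-8.6,3.6,-0.25,-0.2,-0.64],[-7.7,-10.1,4.5,-0.3,-0.24,-0.75],[-8.8,-11.5,5.5,-0.34,-0.27,-0.86],[-9.9,-12.9,6.5,-0.38,-0.31,-0.97],[-11,-14.4,7.5,-0.43,-0.34,-1.08],[-12.1,-15.8,8.6,-0.47,-0.38,-1.19],[-13.16,-17.19,9.67,-0.515,-0.413,-1.305]]
  gripper: -0.4

```text
t: 10.6
tool_pos: [0.4321, -0.1075, 0.3322]
tool_rot: [-0.065, 2.571, 0.217]
contact_force: [0.4, -0.3, 1.4]
opening: 0.0596
grip_force: 0.0
```

arm_command:
  plan:
    - [[0,0,0,0,0,0],[0,0,0,0,0,0],[0,0,0,0,0,0],[0,0,0,0,0,0]]

```text
t: 10.93
tool_pos: [0.4338, -0.1067, 0.3351]
tool_rot: [-0.059, 2.57, 0.215]
contact_force: [-0.6, 0.7, -0.5]
opening: 0.0598
grip_force: 0.0
```

```bash
python3 - <<'E'
from kt import *
o=get_obs();print(o['t'],o['tool_pos'],o['q'].round(3) if hasattr(o['q'],'round') else o['q'],o['opening'])
p,Rt=target(48.3,-128.6,136,-1.35);print(delta(p,Rt))
im,d,w=cloud('wrist');np.savez('w4',im=im,d=d,w=w);cv2.imwrite('pics/w4.png',im)
an('w4',im,w)
E
```

```text
10.9333 [ 0.43379179 -0.10672768  0.33512953] [-0.505 -0.476  2.21   0.484  1.034 -2.294] 0.05976862061444883
(array([ 0.32, -0.2 ,  8.07]), array([-0.025, -0.02 , -0.066]))
w4 2622 [ 225  177   58   66 2622] axis max 153.3 cap n 2092
 cap circle e,y,r (48.52600860595703, -129.62403869628906) 19.898481369018555 pct [31.4 63.5] [-146. -113.]
 side 443 [  48.6195538  -129.86905683] 19.10778321023583 y [-145.94107174 -110.7462639 ]
 centre clamp [ -37.3 -129.6  137.9] world [ 0.5589 -0.0663  0.1379]
```

View pics/w4.png

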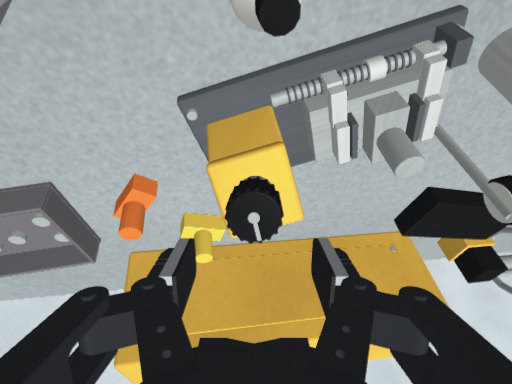

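The knob is straight ahead at (254,210), and its white pointer line points down. The fingers sit evenly around its axis, so I'll go in and grip it.

arm_command:
  plan:
    - [[0.3,-0.25,1,-0.02,-0.02,0],[0.3,-0.25,3,-0.025,-0.02,0],[0.3,-0.25,5,-0.025,-0.02,0],[0.3,-0.25,6.5,-0.025,-0.02,0],[0.3,-0.25,7.5,-0.025,-0.02,0],[0.3,-0.25,8.1,-0.025,-0.02,0],[0.3,-0.25,8.1,-0.025,-0.02,0],[0.3,-0.25,8.1,-0.025,-0.02,0],[0.3,-0.25,8.1,-0.025,-0.02,0]]

```text
t: 11.73
tool_pos: [0.474, -0.0963, 0.2662]
tool_rot: [-0.067, 2.547, 0.246]
contact_force: [-0.1, -0.4, 1.0]
opening: 0.0597
grip_force: 0.0
```

```bash
python3 - <<'E'
from kt import *
o=get_obs();print(o['contact_force'],np.round(o['q'],3))
p,Rt=target(48.4,-129.2,136,-1.29);print(delta(p,Rt))
E
```

```text
[-0.10578155 -0.41963826  0.97237613] [-0.445 -0.276  2.19   0.569  0.851 -2.368]
(array([0.01, 0.04, 0.04]), array([-0.001,  0.002, -0.005]))
```

arm_command:
  plan:
    - [[0,0,0,0,0,0],[0,0,0,0,0,0],[0,0,0,0,0,0],[0,0,0,0,0,0],[0,0,0,0,0,0],[0,0,0,0,0,0]]
  gripper: 1
  force: 45

```text
t: 12.23
tool_pos: [0.4738, -0.0966, 0.2662]
tool_rot: [-0.067, 2.547, 0.246]
contact_force: [-5.0, -0.1, 6.5]
opening: 0.0369
grip_force: 44.4
```

arm_command:
  plan:
    - [[0,0,0,0,0,0.05],[0,0,0,0,0,0.13],[0,0,0,0,0,0.22],[0,0,0,0,0,0.31],[0,0,0,0,0,0.4],[0,0,0,0,0,0.49],[0,0,0,0,0,0.58],[0,0,0,0,0,0.67],[0,0,0,0,0,0.76],[0,0,0,0,0,0.85],[0,0,0,0,0,0.94],[0,0,0,0,0,1.0]]

```text
t: 13.23
tool_pos: [0.4737, -0.0968, 0.2661]
tool_rot: [1.215, 2.361, 0.607]
contact_force: [-7.8, -2.3, 6.5]
opening: 0.0372
grip_force: 44.5
```

```bash
cat > st.py <<'E'
from kt import *
o=get_obs();Rt=R.from_rotvec(o['tool_rot']).as_matrix()
print(o['t'],np.round(o['q'],3),'Ft',(Rt.T@o['contact_force']).round(2),'Mt',(Rt.T@o['wrist_torque']).round(3),'eff6',np.round(o['effort'][5],3))
p,R0=target(48.4,-129.2,136,-1.29);rv=R.from_matrix(R0.T@Rt).as_rotvec();print('turn',rv.round(3), 'axis off mm',(R0.T@(o['tool_pos']+Rt[:,2]*tcp_to_grasp-p)*1000).round(1),o['opening'],o['grip_force'])
E
python3 st.py
```

```text
13.2333 [-0.446 -0.276  2.19   0.567  0.851 -1.365] Ft [ 1.2  -2.74 -9.96] Mt [ 0.699  0.25  -0.092] eff6 -0.277
turn [ 1.000e-03 -2.000e-03  1.009e+00] axis off mm [-0.  -1.2 -0.6] 0.03717831123983586 44.50814187526703
```

arm_command:
  plan:
    - [[0,0,0,0,0,0.05],[0,0,0,0,0,0.13],[0,0,0,0,0,0.22],[0,0,0,0,0,0.31],[0,0,0,0,0,0.4],[0,0,0,0,0,0.48],[0,0,0,0,0,0.56],[0,0,0,0,0,0.64],[0,0,0,0,0,0.71],[0,0,0,0,0,0.77],[0,0,0,0,0,0.8],[0,0,0,0,0,0.8]]

```text
t: 14.23
tool_pos: [0.4735, -0.0968, 0.266]
tool_rot: [2.155, 1.803, 0.829]
contact_force: [-8.2, -2.9, 8.0]
opening: 0.0369
grip_force: 44.7
```

```bash
python3 st.py
```

```text
14.2333 [-0.446 -0.276  2.19   0.567  0.852 -0.567] Ft [ -1.28  -2.13 -11.55] Mt [ 0.974 -0.401  0.147] eff6 0.06
turn [ 1.000e-03 -2.000e-03  1.806e+00] axis off mm [ 0.3 -1.2 -0.5] 0.036920387761070095 44.67794358730316
```

arm_command:
  plan:
    - [[0,0,0,0,0,0.05],[0,0,0,0,0,0.1],[0,0,0,0,0,0.15],[0,0,0,0,0,0.2]]

```text
t: 14.57
tool_pos: [0.4735, -0.0968, 0.266]
tool_rot: [2.365, 1.605, 0.87]
contact_force: [-9.4, -2.5, 7.9]
opening: 0.0373
grip_force: 44.7
```

```bash
python3 st.py
```

```text
14.5667 [-0.446 -0.276  2.19   0.567  0.852 -0.366] Ft [ -1.68  -3.1  -12.  ] Mt [ 0.945 -0.46  -0.156] eff6 -0.35
turn [ 1.000e-03 -2.000e-03  2.007e+00] axis off mm [ 0.4 -1.1 -0.5] 0.037256617488482344 44.68380689620972
```

arm_command:
  plan:
    - [[0,0,0,0,0,0.05],[0,0,0,0,0,0.1],[0,0,0,0,0,0.15],[0,0,0,0,0,0.2]]

```text
t: 14.9
tool_pos: [0.4735, -0.0968, 0.2659]
tool_rot: [2.558, 1.385, 0.905]
contact_force: [-9.3, -2.8, 7.4]
opening: 0.0371
grip_force: 44.7
```

```bash
python3 st.py
```

```text
14.9 [-0.446 -0.276  2.19   0.567  0.852 -0.166] Ft [ -2.72  -2.65 -11.62] Mt [ 0.892 -0.582 -0.232] eff6 -0.279
turn [ 1.000e-03 -1.000e-03  2.207e+00] axis off mm [ 0.5 -1.1 -0.5] 0.037119866934136644 44.70341205596924
```

arm_command:
  plan:
    - [[0,0,0,0,0,0.07],[0,0,0,0,0,0.15],[0,0,0,0,0,0.24],[0,0,0,0,0,0.33],[0,0,0,0,0,0.42],[0,0,0,0,0,0.51],[0,0,0,0,0,0.6],[0,0,0,0,0,0.69],[0,0,0,0,0,0.78],[0,0,0,0,0,0.87],[0,0,0,0,0,0.95],[0,0,0,0,0,1.0]]

```text
t: 15.9
tool_pos: [0.4735, -0.0965, 0.266]
tool_rot: [-2.818, 0.011, -0.836]
contact_force: [-9.5, -1.7, 8.4]
opening: 0.0366
grip_force: 44.7
```

```bash
python3 st.py
```

```text
15.9 [-0.446 -0.277  2.19   0.568  0.853  0.835] Ft [ -3.36  -0.47 -12.33] Mt [ 0.269 -0.993 -0.228] eff6 -0.078
turn [-0.000e+00  1.000e-03 -3.075e+00] axis off mm [ 0.4 -0.7 -0.5] 0.03662566838491465 44.68122839927673
```

arm_command:
  plan:
    - [[0,0,0,0,0,0],[0,0,0,0,0,0],[0,0,0,0,0,0],[0,0,0,0,0,0],[0,0,0,0,0,0],[0,0,0,0,0,0]]
  gripper: -0.4

```text
t: 16.4
tool_pos: [0.4736, -0.0963, 0.2651]
tool_rot: [-2.818, 0.009, -0.838]
contact_force: [0.5, -0.4, 0.2]
opening: 0.0598
grip_force: 0.0
```

arm_command:
  plan:
    - [[0,0,-1,0,0,0],[0,0,-3,0,0,0],[0,0,-6,0,0,0],[0,0,-8,0,0,0],[0,0,-8.1,0,0,0],[0,0,-8.1,0,0,0],[0,0,-8.1,0,0,0],[0,0,-8.1,0,0,0]]

```text
t: 17.07
tool_pos: [0.4298, -0.1114, 0.3298]
tool_rot: [-2.818, 0.009, -0.834]
contact_force: [-0.1, -0.1, -0.2]
opening: 0.0601
grip_force: 0.0
```

```bash
python3 st.py; python3 - <<'E'
from kt import *
im,d,w=cloud('wrist');np.savez('w5',im=im,d=d,w=w);cv2.imwrite('pics/w5.png',im)
E
```

```text
17.0667 [-0.529 -0.478  2.222  0.532  1.041  0.858] Ft [-0.17  0.15  0.09] Mt [-0.066 -0.22   0.012] eff6 -0.001
turn [-3.000e-03 -1.000e-03 -3.076e+00] axis off mm [  2.   -0.4 -79.3] 0.06013155424446287 0.0
```

View pics/w5.png

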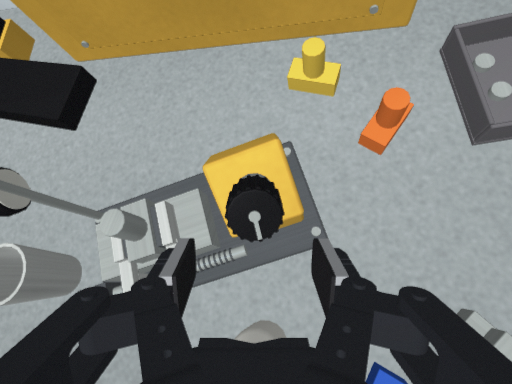

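The knob's white pointer is at the same place relative to the gripper, so the knob followed the full 3.2 rad. Next I'll check the jaws against the block.

```bash
python3 - <<'E'
from kt import *
z=np.load('w5.npz');l=(z['w']-O)@C*1000
for xx in (-8,0,8,16):
    k=(np.abs(l[...,0]-xx)<3)&(l[...,1]>-60)&(l[...,1]<60)&(l[...,2]>40)&(l[...,2]<80)
    q=l[k];q=q[np.argsort(-q[:,1])];print(xx,[tuple(a) for a in q[::max(1,len(q)//30),1:].round(0).astype(int).tolist()])
k=(l[...,2]>105)&(l[...,2]<117)&(np.abs(l[...,0])<40)&(np.abs(l[...,1])<30);print('spigot',cv2.minEnclosingCircle(l[k][:,:2].astype(np.float32)))
# move to look-down pose
a=np.deg2rad(19.43)
print(delta([.5515,.0,.27],rot([0,0,-1],[-np.cos(a),-np.sin(a),0])))
print(delta([.5515,.0,.27],rot([0,0,-1],[np.cos(a),np.sin(a),0])))
E
```

```text
-8 [(60, 45), (56, 45), (52, 45), (48, 44), (31, 65), (27, 67), (23, 67), (21, 65), (14, 69), (7, 70), (-7, 71), (-9, 76), (-10, 70), (-13, 72), (-14, 68), (-16, 65), (-19, 65), (-23, 67), (-27, 67), (-30, 66), (-32, 63), (-33, 62), (-33, 67), (-34, 44), (-38, 44), (-41, 43), (-45, 44), (-49, 44), (-52, 45), (-56, 45), (-59, 44)]
0 [(60, 44), (56, 44), (54, 44), (51, 43), (33, 66), (30, 66), (27, 67), (-11, 73), (-12, 73), (-12, 71), (-14, 70), (-15, 64), (-18, 65), (-22, 65), (-24, 66), (-26, 66), (-29, 67), (-32, 43), (-33, 66), (-33, 49), (-33, 51), (-33, 46), (-36, 44), (-38, 44), (-41, 43), (-44, 44), (-47, 44), (-49, 45), (-52, 45), (-55, 42), (-58, 44)]
8 [(60, 45), (58, 44), (55, 44), (52, 45), (49, 44), (-10, 71), (-11, 71), (-13, 71), (-14, 70), (-15, 65), (-18, 64), (-20, 65), (-23, 66), (-26, 67), (-28, 66), (-30, 67), (-32, 52), (-32, 59), (-33, 51), (-33, 65), (-34, 44), (-36, 45), (-39, 44), (-41, 44), (-44, 45), (-46, 45), (-49, 44), (-51, 45), (-54, 45), (-57, 45), (-59, 43)]
16 [(60, 44), (57, 45), (55, 45), (-1, 71), (-4, 71), (-6, 71), (-9, 70), (-11, 70), (-14, 70), (-14, 67), (-16, 65), (-18, 66), (-21, 67), (-24, 66), (-26, 66), (-29, 67), (-31, 66), (-32, 45), (-33, 52), (-33, 44), (-33, 64), (-35, 45), (-37, 44), (-40, 44), (-43, 45), (-46, 44), (-48, 45), (-51, 45), (-54, 43), (-56, 45), (-59, 44)]
spigot ((0.6987768411636353, -0.6147160530090332), 13.542403221130371)
(array([ 14.63, -12.14,   0.91]), array([-0.531, -0.371,  1.185]))
(array([ 14.63, -12.14,   0.91]), array([ 0.407, -0.582, -1.849]))
```

```bash
python3 -c "
from station import *
print(finish_job())"
```

```text
the job is handed in; nothing more can be done
None
```

I handed the job in at about 17 s. The die block with the round spigot lies flat and central on the bed with both jaws closed on it; the ratchet slipped about 1.0 rad (estimated from knob turn and jaw gap), and the arm is clear.

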